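# Hold the shutter enabling button under its cover

### The arm

A 6-joint arm with a two-finger parallel gripper is mounted at the origin on the work surface. World frame = base frame: x ahead of the robot, y to its left, z up, the work surface at z = 0. Lengths are in m, angles in rad, forces in N, time in s.
With the tool pointing down it reaches from about 0.3 to 0.775 m from the base axis. Payload 14.6 kg.
Tool frame: the origin (TCP) lies between the finger pads; the fingertips stand ctrl.tip_extent ahead of it and the grasp point (between the pads) lies 3 mm ahead of it (ctrl.tip_extent is the distance from the TCP to the fingertips, in m); z points along the fingers, y is the line along which they close (so a half turn about z gives the same grasp; the last joint's range is limited). The gripper opens to 94 mm and grips with 3 to 60 N. Pads are 16 mm wide; open, the fingers measure 119 mm over their backs; the gripper's body (75 mm by 177 mm) begins 78 mm behind the grasp point.
Start: joints at [1.044, 0.3, 1.521, -0, 1.321, -0.067], TCP at [0.244, 0.493, 0.227] pointing down, gripper open.
Joint ranges: [-3.03, 3.03], [-0.79, 2.21], [0.23, 2.52], [-1.04, 4.18], [0, 3.07], [-2.55, 2.55]. Speed limits (rad/s): [2.22, 2.22, 2.57, 3.14, 3.14, 3.14].

### API

Orientations are given as [roll, pitch, yaw] about the fixed x, y, z axes, in that order (R = Rz(yaw) Ry(pitch) Rx(roll)).
In Python, from station import ctrl gives the robot as it stands.
- The arm moves only by the shell command python3 shift.py 'ROWS' [OPENING] [FORCE]. ROWS is a JSON list of rows, 1 to 10 of them, each of 6 numbers: dx, dy, dz in m, then a rotation vector rx, ry, rz in rad; each row shifts and turns the commanded pose from where the row before left it, along the tool's axes as they then stand; what a row does not reach is not made up. A row lasts 1/10 s, in which the tool goes at most 0.05 m and 0.15 rad, less where a joint would pass 70% of its speed; a pose out of reach is approached as far as the arm can. OPENING is the finger opening in m, set as the command begins (- or left out keeps the last). The fingers move at their own pace and stop on an object; FORCE is the grip in N (left out, the last holds). Time passes only in rows, so rows that do not move let the fingers close. It prints the time, the measured TCP pose, the force, the opening and the grip force at its end.
- ctrl.get_obs(): the state, without advancing time (a new reading comes with each control period).
- ctrl.camera(name): name is "side" or "top" or "wrist"; returns a dict with "pixels" (420x560x3 uint8, blue, green, red), "fx", "fy", "cx", "cy" (pixels), "extrinsics" (4x4, takes a point from camera to world coordinates). Camera axes: x right, y up, looking along -z (the intrinsics and any distortion apply to the point x, -y, -z); pixel columns grow to the right and rows downward; lengths in m; the calibration is good to about 2 mm. The wrist camera is an equidistant fisheye: a pixel r from the principal point sees the ray r / f radians off the axis. A picture is of the moment at which its call begins. There is no depth.
- ctrl.hand_in(): hands the job in; it is judged then, once.
The state is a dict: "time_s": time; "qpos": joint angles; "joint_vel": joint speeds; "tau": joint torques, N m; "ee_pos": TCP position; "eef_rot": TCP orientation; "force": force on the tool from outside, world axes, zero at the start; "moment": the same for the moment, N m; "grip_width": finger opening in m; "grip_force": force on a finger pad.
Only numpy, scipy, OpenCV 4.12 (cv2) and the standard library are available. Lean on these libraries where they do the work, as an engineer would, in place of code of your own. Each camera call takes 0.05 s, during which the arm holds its last target. There are 200 camera calls.

### The job

Lift the hinged cover of the microscope's shutter control unit until it is fully open against its stop, and leave it open. Then press the round spring-loaded enabling button inside straight down to its middle position, its top level with the rim of the metal collar around it, never pushing it through to the bottom (that trips the safety shutter), and keep it there for at least three seconds. The program finishes while still holding the button at that level; leave the other things on the bench alone.

Things in the scene. Friction and masses are not known exactly. Their poses are not given: they have to be found in the camera images.
- unit: Fixed beige control unit, an open-topped case 170 (x) x 260 (y) x 100 (z) mm with 6 mm walls; origin at the centre of its underside on the bench, x towards its hinge side (far from the robot), z up. Its inner deck lies 45 mm above the bench; the rim of the walls at 100 mm. It stands at varying places and turns up to 0.3 rad from facing the robot.
- cover (a joint): Hinge of the pale flat cover (170 x 260 x 6 mm, 0.3 kg) on the far top edge of the unit: 0 = shut, 1.85 rad = fully open on its stop, leaning a little past upright away from the robot. It starts shut or slightly ajar (up to 0.3 rad). The hinge is stiff, so that the cover stays where it is left; turning it takes about 0.4 N m besides its weight (some 3 to 6 N at the handle).
- cover_hinge (a point): Middle of the cover's hinge line; its axes are the cover's own: y along the hinge line, x (when shut) level and away from the robot, z out of the cover's outer face. The cover extends 170 mm from it towards -x, its underside at z = 0, its outer face at z = 6 mm. The opening cover turns positively about y, its near edge going up and over to the far side.
- handle_bar (a point): Middle of the steel bar handle on the cover's outer face: a round bar 10 mm thick and 110 mm long, parallel to the hinge; bar axis 35 mm off the outer face, 150 mm from the hinge line and 20 mm from the cover's near edge. A post at each end; 30 mm free between bar and cover. Same axes as the cover.
- button_base: Round steel collar fixed on the deck inside the unit, 62 mm outside, 50 mm inside diameter, 30 mm high, with the button in it; origin at the centre of its underside, z up. Its place on the deck varies.
- collar_rim (a point): Centre of the collar's upper rim, 75 mm above the bench: the level to which the button's top is to be pressed.
- button_top (a point): Centre of the top of the flat black round button, 46 mm diameter, that moves straight down inside the collar. Released it stands 10 mm above the collar's rim.
- button (a joint): Travel of the button in m: 0 = released, 0.010 = middle position (top level with the collar's rim), 0.020 = bottom. The spring pushes back with 3 N at the start of travel and 0.6 N more per mm: 9 N in the middle, 15 N at the bottom.
- oil_bottle: Loose amber immersion-oil bottle, 40 mm diameter, 85 mm high; origin at the centre of its underside. Leave alone.
- dish: Loose clear closed petri dish, 90 mm diameter, 18 mm high; origin at the centre of its underside. Leave alone.
- slide_box: Loose dark slide box 100 x 85 x 34 mm, origin at the centre of its underside. Leave alone.
- objective_case: Loose black round objective case, 42 mm diameter, 60 mm high; origin at the centre of its underside. Leave alone.

How it is judged:
By the outcome, as a careful person would: the job done as asked, in the order asked, and still so for the second after the job is handed in, while the arm keeps its last pose, push and grip.
It also fails if it takes over 61 s, if anything falls off the work surface, if the arm or the gripper's body presses on something with over 40 N, if the wrist force passes 120 N, or if a joint passes its speed limit or range.

## Working session

There is one attempt and no reset: what is moved stays moved. The work goes in short steps, Python scripts to look and compute and a shell command to move; the robot and the scene stay as the last step left them, time stands still between calls to the robot, and variables do not carry over. Pictures are saved under pics/ and viewed, at most 10 in all, crops included, and the job is handed in when it is done.

```bash
ls; mkdir -p pics
python3 - <<'E'
from station import ctrl
import cv2,numpy as np
print(ctrl.tip_extent, ctrl.get_obs())
for n in ("side","top"):
    c=ctrl.camera(n); cv2.imwrite(f"pics/{n}0.png",c["pixels"])
    print(n,c["fx"],c["fy"],c["cx"],c["cy"],np.round(c["extrinsics"],4).tolist(),[k for k in c])
    np.savez(f"pics/{n}0.npz",**{k:c[k] for k in("fx","fy","cx","cy","extrinsics")})
E
```

```text
pics
shift.py
station.py
0.022 {'time_s': 0.0, 'qpos': array([ 1.04435394e+00,  3.00500387e-01,  1.52156563e+00, -4.33995079e-06,
        1.32071344e+00, -6.66344657e-02]), 'joint_vel': array([-4.62042560e-04,  1.09562913e-04,  6.20996701e-05, -8.32120060e-04,
       -1.00996330e-03, -1.54324482e-05]), 'tau': array([ 1.46060679e-04, -5.31794214e+01, -3.52752256e+01,  7.08879204e-02,
        2.41916638e-02, -5.03516742e-05]), 'ee_pos': array([0.24397911, 0.49266213, 0.22687679]), 'eef_rot': array([-3.14040820e+00, -7.48293463e-05,  2.68178576e+00]), 'force': array([-0.45306247, -0.06971616,  0.27185245]), 'moment': array([0.01862136, 0.01788683, 0.03418228]), 'grip_force': 0.0, 'grip_width': 0.09395893160200847}
side 508.64294095360697 508.64294095360697 289.38800209660405 204.78101780096273 [[0.9749, 0.1768, -0.1356, 0.4075], [-0.2224, 0.7338, -0.642, -0.8183], [-0.0141, 0.656, 0.7546, 1.1216], [0.0, 0.0, 0.0, 1.0]] ['pixels', 'fx', 'fy', 'cx', 'cy', 'extrinsics']
top 422.24073849735043 422.24073849735043 279.3693363669727 206.94778948000052 [[0.017, 0.9971, -0.074, 0.4951], [-0.9998, 0.0175, 0.0061, 0.0534], [0.0074, 0.0739, 0.9972, 1.1146], [0.0, 0.0, 0.0, 1.0]] ['pixels', 'fx', 'fy', 'cx', 'cy', 'extrinsics']
```

View pics/top0.png

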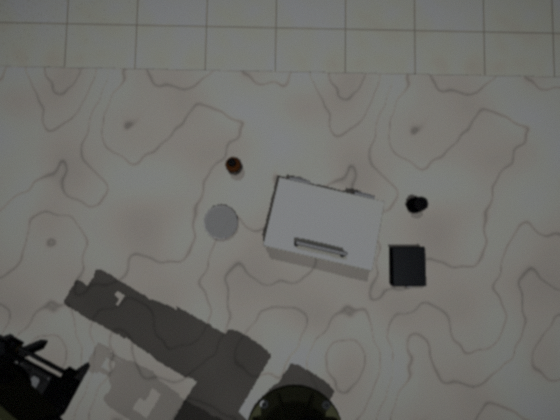

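View pics/side0.png

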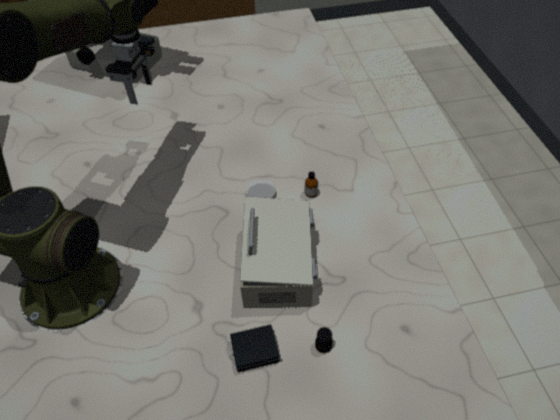

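The top view shows the unit with cover corners near (277,177), (383,198), (372,268) and (264,243), and the handle from about (296,242) to (346,254). The dish is at (221,222), bottle at (233,165), slide box at (408,265) and case at (417,204). In the side view the cover spans (247,198) to (312,287), with the handle at about (252,230). I'll zoom in on both.

Run:
```python
import cv2,numpy as np
a=cv2.imread("pics/top0.png")[165:290,250:400]; b=cv2.imread("pics/side0.png")[185:315,225:335]
f=lambda i,s:cv2.convertScaleAbs(cv2.resize(i,None,fx=s,fy=s,interpolation=cv2.INTER_CUBIC),alpha=1.3)
cv2.imwrite("pics/topz.png",f(a,5)); cv2.imwrite("pics/sidez.png",f(b,4.5))
```

```text
(no output)
```

View pics/topz.png

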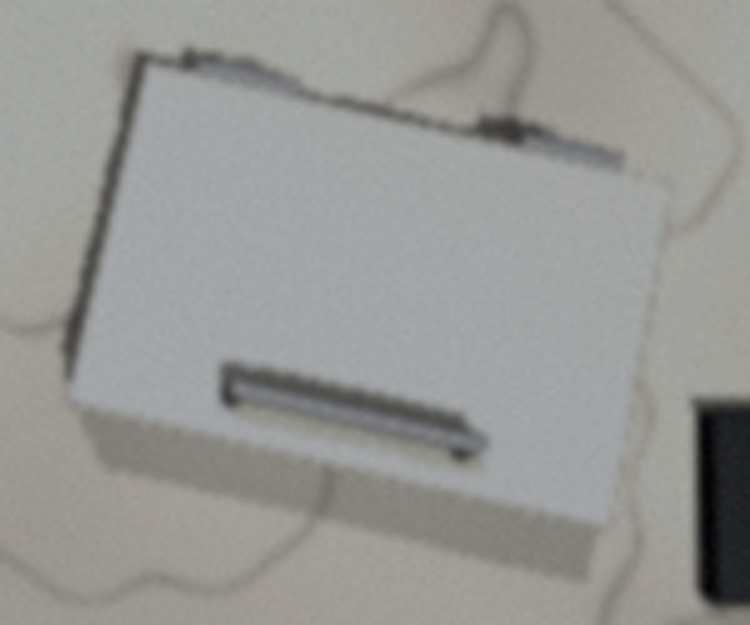

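View pics/sidez.png

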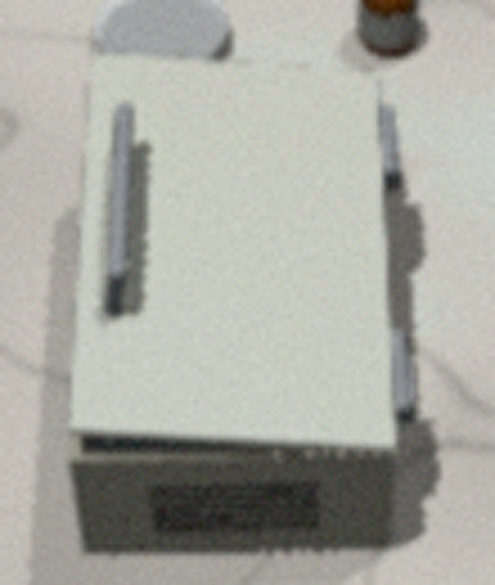

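The top zoom shows the cover's outer corners at (142,62), (668,183), (606,523) and (70,400), the bar from (230,383) to (485,443), and the case's near foot corners at (112,468) and (585,578). The side zoom shows the cover slightly ajar, with corners at (92,57), (378,78), (395,443) and (73,430), bar ends at (122,105) and (115,280), and the case foot at (85,550) and (392,548). Next I fit the unit pose and cover angle to these points.

```bash
cat > h.py <<'E'
import numpy as np
from scipy.spatial.transform import Rotation as R
def load(n): return dict(np.load(n))
def proj(c,P):
    E=c["extrinsics"]; p=(np.asarray(P)-E[:3,3])@E[:3,:3]
    return np.c_[c["cx"]+c["fx"]*p[:,0]/-p[:,2], c["cy"]-c["fy"]*p[:,1]/-p[:,2]]
def cov(u,th,P):   # cover-frame -> world; u=(x,y,yaw)
    P=R.from_euler('y',th).apply(P)+[.085,0,.1]
    return R.from_euler('z',u[2]).apply(P)+[u[0],u[1],0]
def cas(u,P): return R.from_euler('z',u[2]).apply(P)+[u[0],u[1],0]
E
python3 - <<'E'
from h import *
from scipy.optimize import least_squares
t,s=load("pics/top0.npz"),load("pics/side0.npz")
o=.006
Pc=np.array([[0,.13,o],[0,-.13,o],[-.17,-.13,o],[-.17,.13,o],[-.15,.055,.041],[-.15,-.055,.041]])
Pf=np.array([[-.085,.13,0],[-.085,-.13,0],[.085,-.13,0]])
mt=np.array([[142,62],[668,183],[606,523],[70,400],[230,383],[485,443],[112,468],[585,578]])/5+[250,165]-.4
ms=np.array([[378,78],[395,443],[73,430],[92,57],[122,105],[115,280],[85,550],[392,548]])/4.5+[225,185]-.4
def res(q):
    u,th=q[:3],q[3]
    C=cov(u,th,Pc);F=cas(u,Pf)
    return np.r_[(proj(t,np.r_[C,F[:2]])-mt).ravel(),(proj(s,np.r_[C,F[[1,2]]])-ms).ravel()]
r=least_squares(res,[.6,0,-.2,.1],loss='soft_l1')
print(r.x.round(4)); print(res(r.x).reshape(-1,2).round(1).tolist())
u,th=r.x[:3],r.x[3]
for a in (th,.5,1,1.4,1.85): print(a,cov(u,a,[[-.15,0,.041]]).round(3))
E
```

```text
[ 0.5322 -0.0598 -0.2059  0.1259]
[[0.7, -0.2], [1.1, -0.6], [1.1, 1.1], [-0.8, 0.9], [1.5, 1.4], [-1.8, 0.2], [-7.9, -12.7], [-5.8, -12.7], [-0.2, -1.8], [0.8, 0.6], [-0.9, 0.2], [-0.6, -1.0], [0.2, 1.8], [0.4, -1.4], [0.1, 1.4], [0.2, 0.2]]
0.1259194179238872 [[ 0.475 -0.048  0.16 ]]
0.5 [[ 0.506 -0.054  0.208]]
1 [[ 0.57  -0.068  0.248]]
1.4 [[ 0.63  -0.08   0.255]]
1.85 [[ 0.694 -0.094  0.233]]
```

The top view's "foot" points are off by about 13 px, which fits a shadow edge (a bench contour line runs through the band). I'll drop them and refit.

```bash
cat > fit.py <<'E'
from h import *
from scipy.optimize import least_squares
t,s=load("pics/top0.npz"),load("pics/side0.npz")
o=.006
Pc=np.array([[0,.13,o],[0,-.13,o],[-.17,-.13,o],[-.17,.13,o],[-.15,.055,.041],[-.15,-.055,.041]])
Pf=np.array([[-.085,-.13,0],[.085,-.13,0]])
mt=np.array([[142,62],[668,183],[606,523],[70,400],[230,383],[485,443]])/5+[250,165]-.4
ms=np.array([[378,78],[395,443],[73,430],[92,57],[122,105],[115,280],[85,550],[392,548]])/4.5+[225,185]-.4
def res(q):
    u,th=q[:3],q[3]
    C=cov(u,th,Pc);F=cas(u,Pf)
    return np.r_[(proj(t,C)-mt).ravel(),(proj(s,np.r_[C,F])-ms).ravel()]
r=least_squares(res,[.6,0,-.2,.1],loss='soft_l1')
print(r.x.round(4)); print(res(r.x).reshape(-1,2).round(1).tolist())
u,th=r.x[:3],r.x[3]
np.save("u.npy",r.x)
E
python3 fit.py
python3 - <<'E'
from h import *
q=np.load("u.npy");u=q[:3]
for a in (q[3],.5,1,1.4,1.85): print(a,cov(u,a,[[-.15,0,.041]]).round(3), cov(u,a,[[-.085,0,0],[-.17,0,0]]).round(3).tolist())
E
```

```text
[ 0.5331 -0.0587 -0.21    0.1129]
[[0.5, -0.7], [0.7, -0.7], [0.2, 1.0], [-1.4, 0.4], [0.9, 1.2], [-2.6, 0.2], [0.2, -2.1], [0.8, 0.2], [-0.8, 0.1], [-0.2, -0.9], [0.4, 1.8], [0.3, -1.5], [0.2, 0.8], [0.3, -0.1]]
0.11288612420429041 [[ 0.475 -0.046  0.158]] [[0.534, -0.059, 0.11], [0.451, -0.041, 0.119]]
0.5 [[ 0.507 -0.053  0.208]] [[0.543, -0.061, 0.141], [0.47, -0.045, 0.182]]
1 [[ 0.571 -0.067  0.248]] [[0.571, -0.067, 0.172], [0.526, -0.057, 0.243]]
1.4 [[ 0.631 -0.08   0.255]] [[0.602, -0.073, 0.184], [0.588, -0.07, 0.268]]
1.85 [[ 0.695 -0.093  0.233]] [[0.639, -0.081, 0.182], [0.662, -0.086, 0.263]]
```

The refit residuals are about 1 px. The unit is at (0.533, -0.059) with yaw -0.21, and the cover is ajar by about 0.11 rad. The bar is at (0.475, -0.046, 0.158), which matches the sizes and reach. My plan is to grip the bar with the fingers closing along the unit's x, then follow the arc with the tool vertical.

```bash
cat > to.py <<'E'
import sys
from h import *
from station import ctrl
def to(p,yaw):
    o=ctrl.get_obs(); A=R.from_euler('xyz',o["eef_rot"]); B=R.from_euler('xyz',[np.pi,0,yaw])
    print("tool delta",A.inv().apply(np.array(p)-o["ee_pos"]).round(4),"rotvec",(A.inv()*B).as_rotvec().round(3),"q",o["qpos"].round(2))
if __name__=="__main__":
    v=list(map(float,sys.argv[1:])); to(v[:3],v[3])
E
python3 shift.py '[[0,0,0,0,0,0.147],[0,0,0,0,0,0.147],[0,0,0,0,0,0.147],[0,0,0,0,0,0.147],[0,0,0,0,0,0.147],[0,0,0,0,0,0.147],[0,0,0,0,0,0.147],[0,0,0,0,0,0.147],[0,0,0,0,0,0.147]]' 0.094 25
python3 to.py .475 -.046 .225 1.361
```

```text
time_s: 1.0
ee_pos: [0.244, 0.4927, 0.2271]
eef_rot: [-3.141, 0.001, 1.353]
force: [0.4, 0.3, 0.2]
grip_width: 0.0939
grip_force: 0.0
tool delta [-0.476   0.3421  0.0024] rotvec [-0.     0.001 -0.008] q [ 1.04  0.3   1.52 -0.    1.32  1.26]
```

```bash
python3 shift.py '[[-0.034,0.0245,0,0,0,0],[-0.034,0.0245,0,0,0,0],[-0.034,0.0245,0,0,0,0],[-0.034,0.0245,0,0,0,0],[-0.034,0.0245,0,0,0,0],[-0.034,0.0245,0,0,0,0],[-0.034,0.0245,0,0,0,0]]'
python3 shift.py '[[-0.034,0.0245,0,0,0,0],[-0.034,0.0245,0,0,0,0],[-0.034,0.0245,0,0,0,0],[-0.034,0.0245,0,0,0,0],[-0.034,0.0245,0,0,0,0],[-0.034,0.0245,0,0,0,0],[-0.034,0.0245,0,0,0,0],[0,0,0,0,0,0],[0,0,0,0,0,0]]'
python3 to.py .475 -.046 .161 1.361
python3 - <<'E'
from station import ctrl
import cv2
cv2.imwrite("pics/w1.png",ctrl.camera("wrist")["pixels"])
E
```

```text
time_s: 1.7
ee_pos: [0.3619, 0.2225, 0.2274]
eef_rot: [-3.141, 0.0, 1.359]
force: [1.1, 0.7, 1.3]
grip_width: 0.0941
grip_force: 0.0
time_s: 2.6
ee_pos: [0.479, -0.045, 0.2269]
eef_rot: [-3.14, -0.0, 1.357]
force: [0.2, 0.6, -1.0]
grip_width: 0.0941
grip_force: 0.0
tool delta [-0.0018 -0.0036  0.0659] rotvec [-0.001 -0.    -0.004] q [-0.17  0.15  1.71  0.    1.29  0.04]
```

View pics/w1.png

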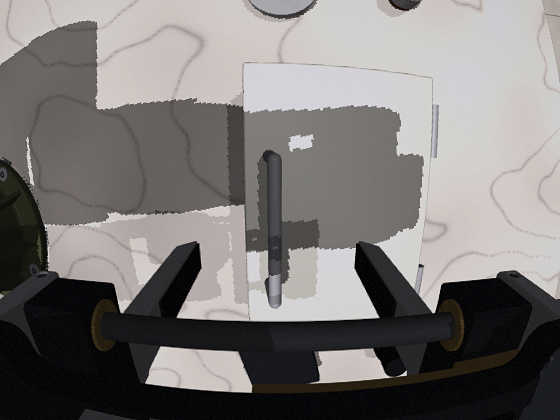

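The wrist view shows the bar upright at column 275, rows 150–305. It sits midway between the fingertips (columns 197 and 358, row 245) and parallel to them, so I descend and grip.

```bash
python3 shift.py '[[0,-0.002,0.02,0,0,0],[-0.002,-0.001,0.02,0,0,0],[0,0,0.02,0,0,0],[0,0,0.006,0,0,0],[0,0,0,0,0,0]]' 0.094 25
python3 shift.py '[[0,0,0,0,0,0],[0,0,0,0,0,0],[0,0,0,0,0,0],[0,0,0,0,0,0],[0,0,0,0,0,0],[0,0,0,0,0,0]]' 0.004 25
python3 to.py .475 -.046 .161 1.361
```

```text
time_s: 3.15
ee_pos: [0.4755, -0.0451, 0.1612]
eef_rot: [-3.14, -0.0, 1.36]
force: [1.3, 0.6, 0.8]
grip_width: 0.0943
grip_force: 0.0
time_s: 3.75
ee_pos: [0.4759, -0.046, 0.1615]
eef_rot: [3.142, -0.0, 1.359]
force: [-0.1, -0.7, -1.1]
grip_width: 0.0496
grip_force: 0.0
tool delta [-0.0002 -0.0009  0.0005] rotvec [ 0.    -0.    -0.002] q [-0.17  0.21  1.8   0.    1.13  0.04]
```

```bash
python3 shift.py '[[0,0,0,0,0,0],[0,0,0,0,0,0],[0,0,0,0,0,0],[0,0,0,0,0,0],[0,0,0,0,0,0],[0,0,0,0,0,0],[0,0,0,0,0,0],[0,0,0,0,0,0]]' 0.004 25
python3 - <<'E'
import numpy as np
# arc in (y_tool, z_tool) about hinge, from th0; bar at radius
r=np.hypot(.15,.041); a0=np.arctan2(.041,.15)
th=np.array([.113,.25,.4,.55,.7,.85,1.,1.15,1.3,1.45,1.6,1.75,1.85,1.9])
p=np.c_[-r*np.cos(a0+th), -r*np.sin(a0+th)]
print(np.c_[th[1:],np.diff(p,axis=0)].round(4))
E
```

```text
time_s: 4.55
ee_pos: [0.4764, -0.0461, 0.1615]
eef_rot: [3.14, -0.0, 1.359]
force: [4.6, -1.4, -3.1]
grip_width: 0.0094
grip_force: 25.0
[[ 2.50e-01  9.20e-03 -1.92e-02]
 [ 4.00e-01  1.30e-02 -1.93e-02]
 [ 5.50e-01  1.57e-02 -1.72e-02]
 [ 7.00e-01  1.81e-02 -1.46e-02]
 [ 8.50e-01  2.01e-02 -1.18e-02]
 [ 1.00e+00  2.16e-02 -8.60e-03]
 [ 1.15e+00  2.27e-02 -5.30e-03]
 [ 1.30e+00  2.32e-02 -1.80e-03]
 [ 1.45e+00  2.32e-02  1.70e-03]
 [ 1.60e+00  2.27e-02  5.10e-03]
 [ 1.75e+00  2.17e-02  8.40e-03]
 [ 1.85e+00  1.37e-02  7.40e-03]
 [ 1.90e+00  6.50e-03  4.20e-03]]
```

The bar is gripped (opening 9.4 mm). I follow the arc, checking forces along the way.

```bash
python3 shift.py '[[0,0.0046,-0.0096,0,0,0],[0,0.0046,-0.0096,0,0,0],[0,0.0065,-0.0097,0,0,0],[0,0.0065,-0.0096,0,0,0],[0,0.0078,-0.0086,0,0,0],[0,0.0079,-0.0086,0,0,0]]'
```

```text
time_s: 5.15
ee_pos: [0.513, -0.054, 0.2166]
eef_rot: [-3.14, 0.0, 1.359]
force: [8.5, -2.0, -17.2]
grip_width: 0.0093
grip_force: 25.0
```

The tangential load is about 5 N as expected. There is also an 18 N radial pull, so my arc lies slightly outside the true one. I'll correct inward and continue.

```bash
python3 shift.py '[[0,0.001,0.001,0,0,0],[0,0.009,-0.0065,0,0,0],[0,0.0095,-0.007,0,0,0]]';  python3 shift.py '[[0,0.0105,-0.0055,0,0,0],[0,0.01,-0.0055,0,0,0]]'
```

```text
time_s: 5.45
ee_pos: [0.5307, -0.0578, 0.2308]
eef_rot: [-3.138, 0.0, 1.359]
force: [-12.6, 1.9, 9.7]
grip_width: 0.0088
grip_force: 25.0
time_s: 5.65
ee_pos: [0.5516, -0.0623, 0.2423]
eef_rot: [-3.141, 0.0, 1.359]
force: [-7.2, 0.7, 5.1]
grip_width: 0.0092
grip_force: 25.0
```

```bash
python3 shift.py '[[0,0.0107,-0.0045,0,0,0],[0,0.0107,-0.0045,0,0,0],[0,0.0113,-0.003,0,0,0],[0,0.0113,-0.0026,0,0,0]]';  python3 shift.py '[[0,0.0115,-0.001,0,0,0],[0,0.0115,-0.0008,0,0,0],[0,0.0115,0.0006,0,0,0],[0,0.0115,0.001,0,0,0]]'
```

```text
time_s: 6.05
ee_pos: [0.5949, -0.0717, 0.2559]
eef_rot: [-3.141, 0.0, 1.359]
force: [-5.1, 0.8, 2.3]
grip_width: 0.0091
grip_force: 25.0
time_s: 6.45
ee_pos: [0.6401, -0.0815, 0.2559]
eef_rot: [-3.141, 0.0, 1.359]
force: [-3.6, -1.2, 3.6]
grip_width: 0.0091
grip_force: 25.0
```

```bash
python3 shift.py '[[0,0.0114,0.0024,0,0,0],[0,0.0113,0.0028,0,0,0],[0,0.0108,0.004,0,0,0],[0,0.0108,0.0044,0,0,0],[0,0.007,0.0037,0,0,0]]';  python3 shift.py '[[0,0.004,0.0022,0,0,0],[0,0.003,0.0016,0,0,0],[0,0,0,0,0,0]]'
```

```text
time_s: 6.95
ee_pos: [0.6904, -0.0924, 0.238]
eef_rot: [-3.141, 0.0, 1.359]
force: [-2.2, -0.9, 2.6]
grip_width: 0.0093
grip_force: 25.0
time_s: 7.25
ee_pos: [0.6953, -0.0934, 0.2349]
eef_rot: [-3.137, 0.001, 1.359]
force: [-20.5, 1.0, 10.4]
grip_width: 0.0089
grip_force: 25.0
```

The force jump at the expected position (bar 0.695, 0.236) shows the cover is on its stop. I release with a small opening and retreat straight up.

```bash
python3 shift.py '[[0,0,0,0,0,0],[0,0,0,0,0,0],[0,0,0,0,0,0],[0,0,0,0,0,0]]' 0.026; python3 shift.py '[[0,0.002,-0.02,0,0,0],[0,0,-0.025,0,0,0],[0,0,-0.025,0,0,0],[0,0,-0.025,0,0,0],[0,0,0,0,0,0]]'
```

```text
time_s: 7.65
ee_pos: [0.6971, -0.0935, 0.2342]
eef_rot: [3.142, -0.0, 1.359]
force: [-0.2, -0.2, -0.1]
grip_width: 0.0261
grip_force: 0.0
time_s: 8.15
ee_pos: [0.6995, -0.094, 0.3332]
eef_rot: [3.136, -0.0, 1.359]
force: [-0.3, 0.2, 0.4]
grip_width: 0.0262
grip_force: 0.0
```

```bash
python3 shift.py '[[0,-0.038,0,0,0,0],[0,-0.038,0,0,0,0],[0,-0.038,0,0,0,0],[0,-0.038,0,0,0,0],[0,-0.038,0,0,0,0],[0,-0.038,0,0,0,0],[0,-0.038,0,0,0,0],[0,-0.038,0,0,0,0],[0,-0.038,0,0,0,0],[0,0,0,0,0,0]]' 0 25
python3 - <<'E'
from station import ctrl
import cv2,numpy as np
from h import *
q=np.load("u.npy")
im=[]
for n in ("top","side"):
    c=ctrl.camera(n); np.savez(f"pics/{n}1.npz",**{k:c[k] for k in("fx","fy","cx","cy","extrinsics")})
    cv2.imwrite(f"pics/{n}1.png",c["pixels"])
    P=np.r_[cov(q[:3],1.85,np.array([[-.17,.13,0],[-.17,-.13,0]])),cas(q[:3],np.array([[-.085,.13,.1],[-.085,-.13,.1],[.085,-.13,.1],[.085,.13,.1]]))]
    x0,y0=(250,150) if n=="top" else (225,130)
    p=proj(c,P); print(n,((p-[x0,y0])*4).round(0).tolist())
    im.append(cv2.resize(c["pixels"][y0:y0+ (135 if n=="top" else 180),x0:x0+(150 if n=="top" else 120)],None,fx=4,fy=4,interpolation=cv2.INTER_CUBIC))
cv2.imwrite("pics/topz1.png",cv2.convertScaleAbs(im[0],alpha=1.4)); cv2.imwrite("pics/sidez1.png",cv2.convertScaleAbs(im[1][:600],alpha=1.4))
E
```

```text
time_s: 9.15
ee_pos: [0.3619, -0.0213, 0.3292]
eef_rot: [3.14, -0.0, 1.359]
force: [0.5, 0.2, -0.3]
grip_width: 0.0002
grip_force: 0.0
top [[136.0, -27.0], [633.0, 87.0], [50.0, 382.0], [474.0, 481.0], [533.0, 204.0], [114.0, 108.0]]
side [[415.0, 106.0], [447.0, 449.0], [80.0, 290.0], [61.0, 624.0], [351.0, 619.0], [334.0, 285.0]]
```

View pics/topz1.png

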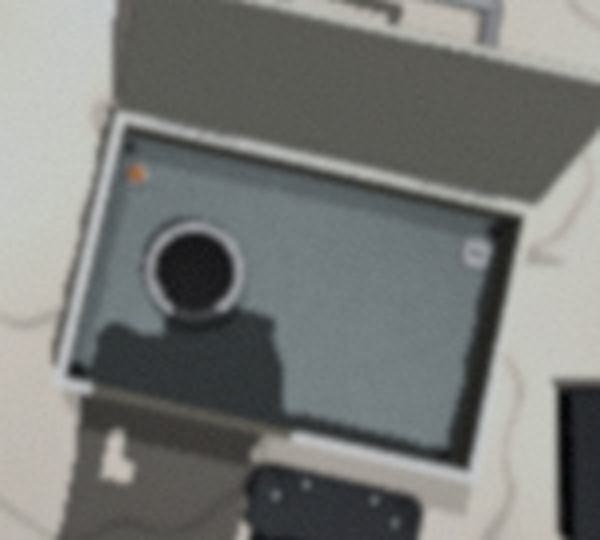

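View pics/sidez1.png

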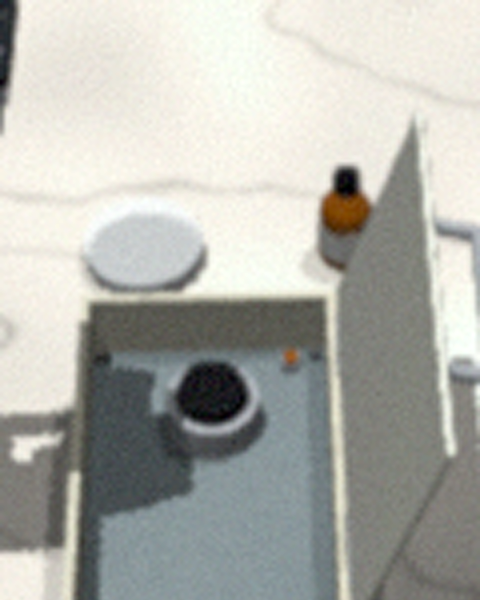

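The cover edge is where the model puts it at 1.85 rad: side (415,118) and (450,455). The button disc centre is at about (195,271) in the top zoom and (212,390) in the side zoom.

Run:
```python
from h import *
from scipy.optimize import least_squares
t,s=load("pics/top1.npz"),load("pics/side1.npz"); u=np.load("u.npy")[:3]
a=np.array([195,271])/4+[250,150]-.4; b=np.array([212,390])/4+[225,130]-.4
f=lambda c,m,z:least_squares(lambda p:(proj(c,[[p[0],p[1],z]])-m).ravel(),[.5,0]).x
for z in(.085,): print(f(t,a,z),f(s,b,z))
r=least_squares(lambda p:np.r_[proj(t,[p])[0]-a,proj(s,[p])[0]-b],[.5,0,.08]); print(r.x,r.fun)
p=(f(t,a,.085)+f(s,b,.085))/2
print(p,"unit",R.from_euler('z',-u[2]).apply([p[0]-u[0],p[1]-u[1],0]))
import to
to.to([p[0],p[1],.13],1.359); to.to([p[0],p[1],.13],1.359+np.pi/2);to.to([p[0],p[1],.13],1.359-np.pi/2)
```

```text
[5.46873680e-01 2.68161603e-04] [ 0.54675071 -0.00428897]
[ 5.47301138e-01 -2.71598080e-05  7.95857374e-02] [ 0.00740699 -0.06302938 -0.06697217  0.00940455]
[ 0.5468122 -0.0020104] unit [0.00155978 0.05828682 0.        ]
tool delta [0.0578 0.174  0.1992] rotvec [ 0.001 -0.    -0.   ] q [-0.16 -0.2   1.81  0.    1.53  0.05]
tool delta [0.0578 0.174  0.1992] rotvec [ 1.000e-03  1.000e-03 -1.571e+00] q [-0.16 -0.2   1.81  0.    1.53  0.05]
tool delta [0.0578 0.174  0.1992] rotvec [ 1.000e-03 -1.000e-03  1.571e+00] q [-0.16 -0.2   1.81  0.    1.53  0.05]
```

Both views agree to within 4 mm: the button is at about (0.547, -0.001), 58 mm left of the unit centre on the deck. I turn the gripper a quarter so the body's narrow side faces the cover, then move over the button.

```bash
python3 shift.py '[[0,0,0,0,0,0.15],[0,0,0,0,0,0.15],[0,0,0,0,0,0.15],[0,0,0,0,0,0.15],[0,0,0,0,0,0.15],[0,0,0,0,0,0.15],[0,0,0,0,0,0.15],[0,0,0,0,0,0.15],[0,0,0,0,0,0.15],[0,0,0,0,0,0.15]]' 0 25
python3 shift.py '[[0,0,0,0,0,0.071],[0,0,0,0,0,0]]'; python3 to.py .547 -.001 .15 -.212
```

```text
time_s: 10.25
ee_pos: [0.3655, -0.0222, 0.3285]
eef_rot: [-3.142, 0.001, -0.147]
force: [0.7, -0.9, 0.5]
grip_width: 0.0004
grip_force: 0.0
time_s: 10.45
ee_pos: [0.3653, -0.0222, 0.3286]
eef_rot: [3.142, 0.001, -0.213]
force: [1.2, 0.6, -0.2]
grip_width: 0.0004
grip_force: 0.0
tool delta [ 0.1733 -0.0592  0.1783] rotvec [ 0.     0.001 -0.001] q [-0.16 -0.19  1.81  0.    1.53  1.62]
```

```bash
python3 shift.py '[[0.029,-0.01,0.01,0,0,0],[0.029,-0.01,0.01,0,0,0],[0.029,-0.01,0.02,0,0,0],[0.029,-0.01,0.02,0,0,0],[0.029,-0.01,0.03,0,0,0],[0.0285,-0.0095,0.03,0,0,0],[0,0,0.03,0,0,0],[0,0,0.026,0,0,0],[0,0,0,0,0,0],[0,0,0,0,0,0]]'; python3 to.py .547 -.001 .107 -.212
python3 - <<'E'
from station import ctrl
import cv2
cv2.imwrite("pics/s2.png",cv2.convertScaleAbs(cv2.resize(ctrl.camera("side")["pixels"][130:280,225:345],None,fx=4,fy=4,interpolation=cv2.INTER_CUBIC),alpha=1.4))
E
```

```text
time_s: 11.45
ee_pos: [0.5471, -0.0005, 0.1535]
eef_rot: [3.142, 0.001, -0.211]
force: [0.8, 0.3, 0.3]
grip_width: 0.0004
grip_force: 0.0
tool delta [0.0001 0.0006 0.0465] rotvec [0.    0.001 0.001] q [-0.07  0.37  1.61  0.    1.16  1.71]
```

View pics/s2.png

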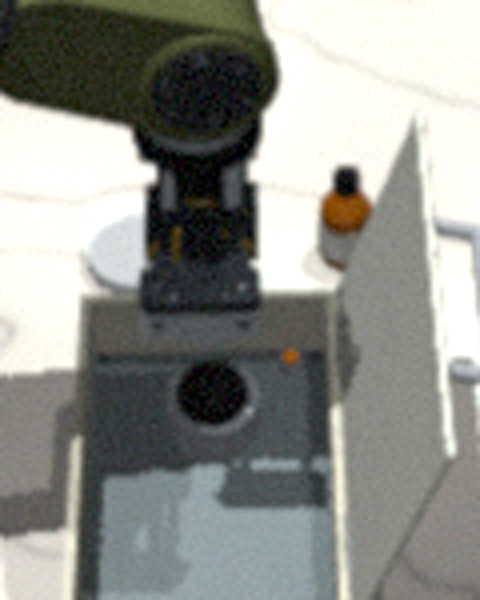

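The side view shows the gripper over the button (disc about (212,392), gripper axis near column 200, higher up), clear of the cover and walls. I descend gently.

```bash
python3 shift.py '[[0,0,0.015,0,0,0],[0,0,0.015,0,0,0],[0,0,0.01,0,0,0],[0,0,0.003,0,0,0],[0,0,0,0,0,0],[0,0,0,0,0,0],[0,0,0,0,0,0]]'; python3 shift.py '[[0,0,0.002,0,0,0],[0,0,0.002,0,0,0],[0,0,0.002,0,0,0],[0,0,0,0,0,0],[0,0,0,0,0,0],[0,0,0,0,0,0]]'
```

```text
time_s: 12.2
ee_pos: [0.5471, -0.0004, 0.1111]
eef_rot: [-3.141, -0.001, -0.212]
force: [-0.6, -0.3, -0.2]
grip_width: 0.0006
grip_force: 0.0
time_s: 12.8
ee_pos: [0.5469, -0.0004, 0.1046]
eef_rot: [-3.142, -0.0, -0.212]
force: [-0.0, -0.2, 4.4]
grip_width: 0.0004
grip_force: 2.1
```

4.4 N at 2.4 mm matches the spring law exactly, so another 7.6 mm is needed.

```bash
python3 shift.py '[[0,0,0.002,0,0,0],[0,0,0.002,0,0,0],[0,0,0.0015,0,0,0],[0,0,0.001,0,0,0],[0,0,0,0,0,0],[0,0,0,0,0,0],[0,0,0,0,0,0]]'
```

```text
time_s: 13.5
ee_pos: [0.547, -0.0004, 0.0982]
eef_rot: [-3.142, -0.001, -0.212]
force: [-1.0, -0.1, 8.2]
grip_width: 0.0005
grip_force: 4.0
```

```bash
python3 shift.py '[[0,0,0.001,0,0,0],[0,0,0.0003,0,0,0],[0,0,0,0,0,0],[0,0,0,0,0,0],[0,0,0,0,0,0],[0,0,0,0,0,0],[0,0,0,0,0,0],[0,0,0,0,0,0]]'
python3 - <<'E'
from station import ctrl
import numpy as np
for i in range(6):
    ctrl.camera("top"); o=ctrl.get_obs(); print(o["ee_pos"][2].round(5),o["force"][2].round(2))
E
```

```text
time_s: 14.3
ee_pos: [0.547, -0.0004, 0.097]
eef_rot: [-3.141, -0.001, -0.212]
force: [-1.0, -0.1, 8.7]
grip_width: 0.0003
grip_force: 4.4
0.09694 9.92
0.09697 8.95
0.09698 8.68
0.09696 9.04
0.09695 8.07
0.09697 8.82
```

The tip is at 75 mm with about 9 N. I hold for over 3 s, then check and hand in.

```bash
Z='[[0,0,0,0,0,0],[0,0,0,0,0,0],[0,0,0,0,0,0],[0,0,0,0,0,0],[0,0,0,0,0,0],[0,0,0,0,0,0],[0,0,0,0,0,0],[0,0,0,0,0,0],[0,0,0,0,0,0],[0,0,0,0,0,0]]'
python3 shift.py '[[0,0,0,0,0,0],[0,0,0,0,0,0],[0,0,0,0,0,0],[0,0,0,0,0,0],[0,0,0,0,0,0],[0,0,0,0,0,0],[0,0,0,0,0,0],[0,0,0,0,0,0],[0,0,0,0,0,0],[0,0,0,0,0,0]]' >/dev/null
python3 shift.py '[[0,0,0,0,0,0],[0,0,0,0,0,0],[0,0,0,0,0,0],[0,0,0,0,0,0],[0,0,0,0,0,0],[0,0,0,0,0,0],[0,0,0,0,0,0],[0,0,0,0,0,0],[0,0,0,0,0,0],[0,0,0,0,0,0]]' >/dev/null
python3 shift.py '[[0,0,0,0,0,0],[0,0,0,0,0,0],[0,0,0,0,0,0],[0,0,0,0,0,0],[0,0,0,0,0,0],[0,0,0,0,0,0],[0,0,0,0,0,0],[0,0,0,0,0,0],[0,0,0,0,0,0],[0,0,0,0,0,0]]'
python3 shift.py '[[0,0,0,0,0,0],[0,0,0,0,0,0],[0,0,0,0,0,0],[0,0,0,0,0,0],[0,0,0,0,0,0],[0,0,0,0,0,0],[0,0,0,0,0,0],[0,0,0,0,0,0],[0,0,0,0,0,0],[0,0,0,0,0,0]]'
python3 - <<'E'
from station import ctrl
print(ctrl.hand_in())
E
```

```text
time_s: 17.6
ee_pos: [0.547, -0.0004, 0.097]
eef_rot: [-3.141, -0.001, -0.212]
force: [-1.3, -0.4, 9.0]
grip_width: 0.0003
grip_force: 4.4
time_s: 18.6
ee_pos: [0.547, -0.0004, 0.097]
eef_rot: [-3.141, -0.001, -0.212]
force: [-1.1, 0.8, 8.1]
grip_width: 0.0
grip_force: 4.4
the job is handed in; nothing more can be done
None
```

The cover is open on its stop, and the button was held level with the collar rim (fingertip at 75 mm, about 9 N) for over 4 s; I handed the job in at about 18.6 s still holding it, and no verdict was returned.

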